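# Weigh out the salvage lot and hold the box lid open

## Robot

A 6-joint arm with a two-finger parallel gripper is mounted at the origin on a cart in front of the work surface, level with it; the furniture and walls round the work are solid. World frame = base frame: x ahead of the robot, y to its left, z up, the work surface at z = 0. Lengths are in m, angles in rad, forces in N, time in s.
With the tool pointing down it reaches from about 0.375 to 0.975 m from the base axis. Payload 3.8 kg.
Tool frame: the origin (TCP) lies on the centre line of the jaws, within the pads' length; the fingertips stand 17 mm ahead of it and the grasp point (between the pads) lies 2 mm behind it (bot.tip_extent is the distance from the TCP to the fingertips, in m); z points along the fingers, y is the line along which they close (so a half turn about z gives the same grasp; the last joint's range is limited). The gripper opens to 85 mm and grips with 20 to 120 N. Pads are 22 mm wide; open, the fingers measure 114 mm over their backs; the gripper's body (76 mm by 85 mm) begins 54 mm behind the grasp point. The pads swing forward as they close: fully open they stand 13 mm farther back than shut.
Start: joints at [1.281, 0.264, 1.604, -0, 1.274, -0.037], TCP at [0.169, 0.654, 0.248] pointing down, gripper open.
Joint ranges: [-2.63, 2.63], [-0.94, 2.18], [0.31, 2.57], [-1.31, 4.45], [0, 2.66], [-2.55, 2.55]. Speed limits (rad/s): [2.57, 2.57, 3.14, 3.14, 3.14, 3.14].

## Interface

Orientations are given as a rotation vector (axis times angle).
In Python, from workcell import readout, read_camera, finish_job, bot gives the robot as it stands.
- The arm moves only by the tool jog_arm, never from a script. Its argument "deltas" is one flat list of numbers, 7 for each row, row after row: the shift along the tool's x, y, z in m, then the turn, a rotation vector about the tool's x, y, z in degrees, then the gripper command: -1 is shut, 1 is fully open, values between are in proportion. A call has 1 to 8 rows; each row is the pose to reach, as a shift and turn from the pose commanded when the call began, along the tool's axes at that moment; what a row does not reach only later rows make up. A row lasts 1/10 s, in which the tool goes at most 50 mm and 8.59 degrees, less where a joint would pass 70% of its speed; a pose out of reach is approached as far as the arm can. A call with a gripper value outside its range is refused whole. The fingers move at their own pace and stop on an object; "squeeze" is the grip in N (left out, the last holds). Time passes only in rows, so rows that repeat a pose let the fingers close. It gives the time, the measured TCP pose, the force, the opening and the grip force at its end, in the units of the state.
- readout.read_state(): the state, without advancing time (a new reading comes with each control period).
- read_camera(name): name is "scene" or "top" or "wrist"; returns a dict with "color" (480x640x3 uint8, blue, green, red), "fx", "fy", "cx", "cy" (pixels), "origin" and "attitude" of the camera in the world. Camera axes: x right, y down, z forward; pixel columns grow to the right and rows downward; lengths in m; the calibration is good to about 2 mm. A picture is of the moment at which its call begins. There is no depth.
- finish_job(): hands the job in; it is judged then, once.
The state is a dict: "time": time; "q": joint angles; "joint_vel": joint speeds; "joint_torque": joint torques, N m; "tool_pos": TCP position; "tcp_rot": TCP orientation; "wrist_force": force on the tool from outside, world axes, zero at the start; "torque": the same for the moment, N m; "width": opening from 0.0 (shut) to 1.0 (fully open); "grip_force": force on a finger pad.
Only numpy, scipy, OpenCV 4.12 (cv2) and the standard library are available. Lean on these libraries where they do the work, as an engineer would, in place of code of your own. Each camera call takes 0.05 s, during which the arm holds its last target. There are 200 camera calls.

## Task

The spring scale already carries one salvaged transformer: stand the loose transformers beside it, one at a time, until the pointer comes to rest between the two long marks on the pillar, and stop there (their weights differ, so it may take one more or two). Only then lift the sprung lid of the salvage box by its handle and finish while still holding it steady, open at 60 degrees from shut, so that the lot can be tipped in; do not prop it or let go. Leave the other things on the bench where they are.

Things in the scene. Friction and masses are not known exactly. Their poses are not given: they have to be found in the camera images.
- scale: Fixed platform spring scale with grey housing 110 x 160 x 34 mm and a white pillar behind it (46 mm wide, up to 155 mm high, face 71 mm along +x from the origin). Origin: centre of its underside on the bench; x points from the pan to the pillar, y to the left seen from the front.
- pan_top (a point): Centre of the pan's flat upper surface (steel, 100 mm along the scale's x, 180 mm along its y, rim 7 mm high and 3 mm thick; the pan never tips). 100 mm above the bench when empty; sinks with load. A thin riser at the middle of its rear edge carries the pointer 45 mm above this surface.
- pan (a joint): How far the pan and pointer have sunk from empty, m: 0 empty to 0.055 at the stop. Spring about 165 N/m, i.e. 6 mm per 100 g; it settles in about a second. The two long marks on the pillar are at 0.025 (upper) and 0.043 (lower).
- transformer_on_pan: Small laminated mains transformer standing upright on the pan at the start, at the end of the pan towards the scale's -y, its long side along the scale's x. 30 x 58 x 35 mm over bobbin and feet; the steel core to be gripped is 18 mm thick (its x) by 42 mm long (its y) by 35 mm high. Origin: centre of its underside, z up. Mass 165 to 275 g.
- transformer_a: The same sort of transformer, same size, axes and mass range, loose and upright on the bench, either at the right in front of the vice or in front of the gap between scale and box.
- transformer_b: The same sort of transformer, same size, axes and mass range, loose and upright on the bench, at the other of those two places.
- salvage_box: Fixed grey open-topped box 130 (its x) x 140 (its y) x 85 mm high under an aluminium lid. Origin: centre of its underside; x points from the handle side to the hinge side, y to the left. A quadrant on its left side has raised ticks every 30 degrees, the one at 60 longer.
- box_lid (a joint): Opening angle of the lid, rad: 0 shut (level), grows as the handle side rises, stop at 1.75. A spring and its weight shut it: about 1.5 N (shut) to 2.5 N (at 60 degrees) at the handle.
- lid_handle (a point): Middle of the lid's handle, a round steel bar 10 mm thick and 90 mm long, parallel to the box's y and standing 40 mm out in front of the lid's edge on two side arms. Shut: 90 mm above the bench. It moves on a circle of 173 mm radius about the hinge and is always free from above.
- lid_hinge (a point): Middle of the lid's hinge line, at the far rim of the box, 87 mm above the bench; the line is parallel to the box's y.
- cell_teal: Bystander, loose: round teal battery cell 24 x 71 mm lying at the front. Origin: centre of its underside.
- potentiometer: Bystander, loose: potentiometer 16 x 29 x 16 mm lying at the front left. Origin: centre of its underside.
- relay: Bystander, loose: blue relay 42 x 28 x 22 mm lying behind, between scale and box. Origin: centre of its underside.
Things that resemble listed ones, but are neither listed nor needed, are in the scene too. Leave any turquoise look-alike of the transformer_a alone.

How it is judged:
On the way:
1. with the lid still shut, the pointer rests between the two marks, the hand off the scale (value of joint pan between 0.025 and 0.043 m and contact force between scale and the arm below 0.2 N and velocity of joint pan between -0.005 and 0.005 m/s and value of joint box_lid below 0.1 rad), for 0.4 s.
At the end, for the whole second after the job is handed in: The lid is held by the fingers at 60 degrees, give or take 6, and still, with nothing else propping it; the pointer stands between the two marks (pan sunk 25 to 43 mm) with the hand off the scale; each transformer stands upright (within 0.3 rad) on the pan or lies on the bench (value of joint pan between 0.025 and 0.043 m and contact force between scale and the arm below 0.2 N and value of joint box_lid between 0.942 and 1.152 rad and contact force between the fingers and box_lid above 0.5 N and velocity of joint box_lid between -0.1 and 0.1 rad/s and ((x of transformer_on_pan in the frame of scale between -0.05 and 0.05 m and y of transformer_on_pan in the frame of scale between -0.09 and 0.09 m and height (world z) of transformer_on_pan above 0.04 m and angle between transformer_on_pan's own z axis and vertical below 0.3 rad) or height (world z) of transformer_on_pan below 0.03 m) and ((x of transformer_a in the frame of scale between -0.05 and 0.05 m and y of transformer_a in the frame of scale between -0.09 and 0.09 m and height (world z) of transformer_a above 0.04 m and angle between transformer_a's own z axis and vertical below 0.3 rad) or height (world z) of transformer_a below 0.03 m) and ((x of transformer_b in the frame of scale between -0.05 and 0.05 m and y of transformer_b in the frame of scale between -0.09 and 0.09 m and height (world z) of transformer_b above 0.04 m and angle between transformer_b's own z axis and vertical below 0.3 rad) or height (world z) of transformer_b below 0.03 m) and contact force between box_lid and transformer_on_pan below 0.1 N and contact force between box_lid and transformer_a below 0.1 N and contact force between box_lid and transformer_b below 0.1 N); the arm keeps its last pose, push and grip.
It fails at once if the battery cell is shifted more than 30 mm (distance of cell_teal from where it was at the start of the episode above 0.03 m).
It fails at once if the potentiometer is shifted more than 30 mm (distance of potentiometer from where it was at the start of the episode above 0.03 m).
It fails at once if the relay is shifted more than 30 mm (distance of relay from where it was at the start of the episode above 0.03 m).
It also fails if it takes over 72 s, if anything falls off the work surface, if the arm or the gripper's body presses on something with over 40 N, if the wrist force passes 120 N, or if a joint passes its speed limit or range.

## Working session

There is one attempt and no reset: what is moved stays moved. The work goes in short steps, Python scripts to look and compute and a tool call to move; the robot and the scene stay as the last step left them, time stands still between calls to the robot, and variables do not carry over. Pictures are saved under pics/ and viewed, at most 10 in all, crops included, and the job is handed in when it is done.

Besides the shell and the picture viewer there is one more tool, called after ">>>" as name(argument=value, ...) on one line, values as JSON. jog_arm: Moves the arm, as the interface text tells. Its arguments: {"type":"object","properties":{"deltas":{"type":"array"},"squeeze":{"type":"number"}},"required":["deltas"]}

```bash
mkdir -p pics
cat > h.py <<'E'
import sys,numpy as np,cv2
from workcell import readout, read_camera, finish_job, bot
from scipy.spatial.transform import Rotation as R
def shot(n,f):
    c=read_camera(n); cv2.imwrite('pics/'+f,c['color']); np.savez('pics/'+f+'.npz',**{k:v for k,v in c.items()}); return c
def att(c):
    a=np.array(c['attitude'],float); return a if a.shape==(3,3) else R.from_rotvec(a).as_matrix()
def w(c,u,v,z):
    d=att(c)@np.array([(u-c['cx'])/c['fx'],(v-c['cy'])/c['fy'],1.]); o=np.array(c['origin'],float)
    return (o+d*(z-o[2])/d[2])
def px(c,P):
    p=att(c).T@(np.array(P,float)-c['origin']); return c['fx']*p[0]/p[2]+c['cx'],c['fy']*p[1]/p[2]+c['cy']
E
python3 - <<'E'
from h import *
for n in('top','scene'):
    c=shot(n,n+'0.png'); print(n,c['attitude'],c['origin'],c['fx'],c['cx'],c['cy'])
print(readout.read_state())
E
```

```text
top [-2.16701081  2.20064823 -0.12511204] [0.42603364 0.15763153 1.15906278] 586.3418533629474 330.05224824045365 229.75613393772005
scene [-2.18735493  0.89395492 -0.40138935] [-0.0618242  -0.40220167  0.87347892] 535.3143449870704 323.1718588234041 239.60261466971681
{'time': 0.1, 'q': array([ 1.28109109e+00,  2.64709333e-01,  1.60525583e+00,  5.26257528e-06,
        1.27367497e+00, -3.69007085e-02]), 'joint_vel': array([-1.27945597e-03, -1.88363259e-03, -2.08809648e-03,  6.58945162e-04,
       -5.43659158e-05,  6.12361488e-04]), 'joint_torque': array([ 1.81309917e-05, -5.16709435e+01, -3.68587017e+01, -3.85327064e-05,
        6.22061067e-03, -8.66882971e-06]), 'tool_pos': array([0.16865306, 0.65294497, 0.2470553 ]), 'tcp_rot': array([-0.39600743, -3.11619157,  0.00317175]), 'wrist_force': array([0.30523355, 0.62658848, 0.30710477]), 'torque': array([-0.00189023, -0.03541818, -0.03581809]), 'grip_force': 0.0, 'width': 1.001489328061368}
```

View pics/top0.png

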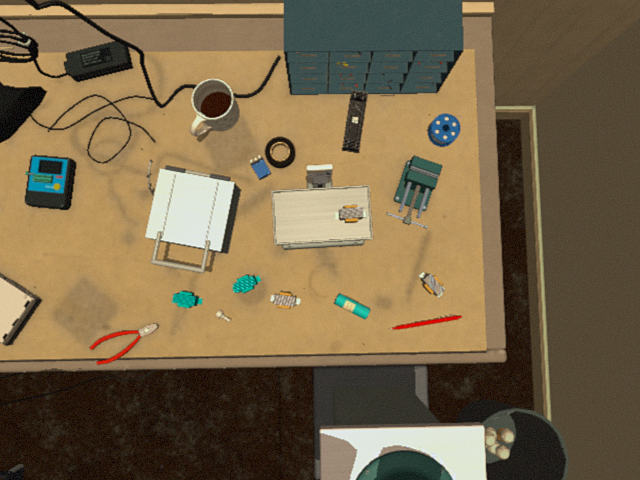

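View pics/scene0.png

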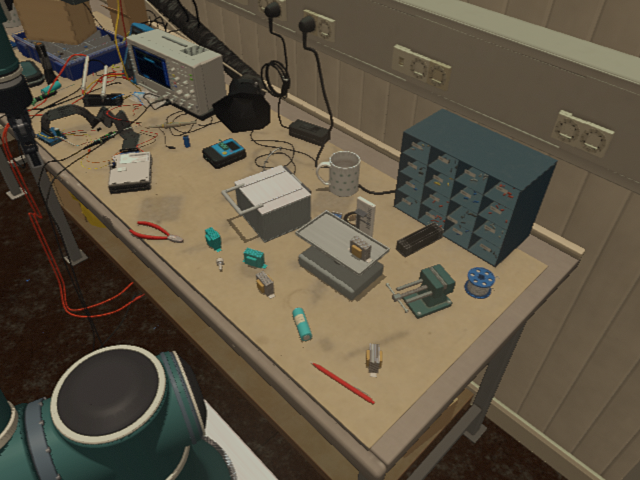

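Transformer candidates in the top view are the steel/orange ones at (286,300) and (432,284), and the turquoise ones at (187,299) and (246,284). The steel ones fit: they stand at the two places named, and the turquoise ones are the look-alikes. The box handle is at about (180,267), and the pan spans (273,187) to (371,245) with its transformer at (351,214). I'll confirm with an enlarged crop.

Run:
```python
from h import *
a=cv2.imread('pics/top0.png');s=cv2.imread('pics/scene0.png')
f=lambda i,x,y,w,h:cv2.resize(i[y:y+h,x:x+w],(400,300),interpolation=cv2.INTER_CUBIC)
m=np.vstack([np.hstack([f(a,246,270,80,60),f(a,392,254,80,60)]),np.hstack([f(a,260,155,120,90),f(a,130,155,160,120)])])
cv2.imwrite('pics/crop1.png',m)
```

```text
(no output)
```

View pics/crop1.png

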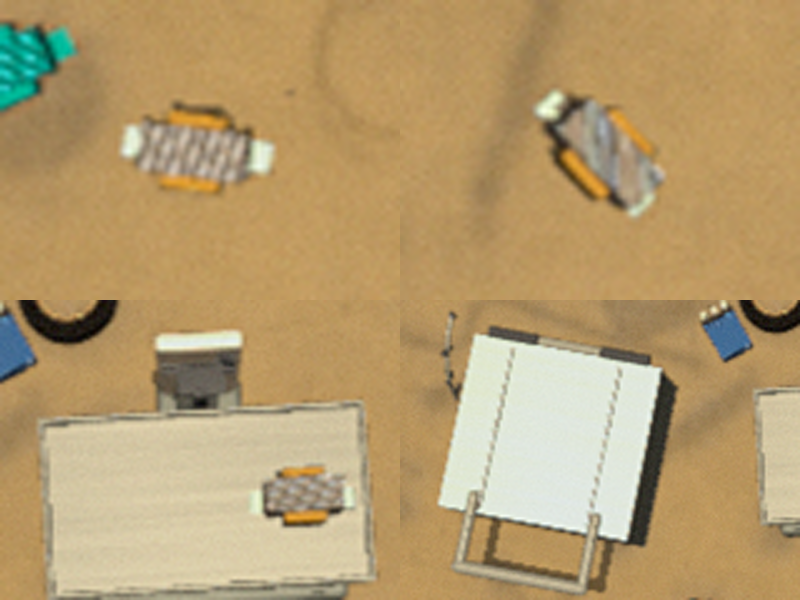

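The crop confirms it: both are steel with orange bobbins and white feet. The left one has its core at top px (285,300) and the right one at (433,284). The box handle bar runs from px (153,262) to (204,270).

```bash
cat >> h.py <<'E'
def load(f): 
    d=np.load('pics/'+f+'.npz'); return {k:d[k] for k in d.files}
E
python3 - <<'E'
from h import *
np.set_printoptions(precision=4,suppress=True)
c=load('top0.png')
T=lambda ox,oy,s,u,v,z:w(c,ox+u/s,oy+v/s,z)
for n,ox,cc,f1,f2 in(('L',246,(195,152),(130,140),(262,157)),('R',392,(207,152),(150,103),(245,202))):
    oy=270 if n=='L' else 254
    p=T(ox,oy,5,*cc,.035);a=T(ox,oy,5,*f1,.004);b=T(ox,oy,5,*f2,.004)
    print(n,p,(a+b)/2,np.degrees(np.arctan2(*(a-b)[[1,0]])),np.linalg.norm(a-b))
P=[T(260,155,3.333,u,v-300,.094) for u,v in((40,420),(362,402),(374,578),(52,597))]
print('pan',np.mean(P,0),*P); d=P[0]+P[3]-P[1]-P[2]; print('pan y dir',np.degrees(np.arctan2(d[1],d[0])),np.linalg.norm(d)/2)
t=T(260,155,3.333,303,195,.122);print('onpan',t)
H=[T(130,155,2.5,u-400,v-300,.09) for u,v in((458,568),(585,588))];print('handle',H,np.mean(H,0))
L=[T(130,155,2.5,u-400,v-300,.09) for u,v in((475,335),(662,368),(630,542),(440,505))]
print('lid',L); hd=L[0]+L[3]-L[1]-L[2];d2=H[0]-H[1];print(np.degrees(np.arctan2(hd[1],hd[0])),np.degrees(np.arctan2(d2[1],d2[0])),np.linalg.norm(d2))
s=readout.read_state();print(R.from_rotvec(s['tcp_rot']).as_matrix())
print([x for x in dir(bot) if x[0]!='_'])
E
```

```text
L [0.3971 0.2205 0.035 ] [0.3976 0.2218 0.004 ] 81.7391591696957 0.05198805476819965
R [ 0.4227 -0.0637  0.035 ] [ 0.4225 -0.066   0.004 ] 42.63161725840818 0.05357180065515074
pan [0.5531 0.1478 0.094 ] [0.5981 0.2391 0.094 ] [0.6058 0.0616 0.094 ] [0.5083 0.0572 0.094 ] [0.5005 0.2333 0.094 ]
pan y dir 92.51398219255617 0.17696140378859654
onpan [0.5512 0.0969 0.122 ]
handle [array([0.4712, 0.4551, 0.09  ]), array([0.4553, 0.3634, 0.09  ])] [0.4633 0.4093 0.09  ]
lid [array([0.6423, 0.4446, 0.09  ]), array([0.616 , 0.3076, 0.09  ]), array([0.4882, 0.331 , 0.09  ]), array([0.5172, 0.4686, 0.09  ])]
78.61195552402694 80.14957885005461 0.09301578673681744
[[-0.9682  0.2501 -0.0006]
 [ 0.2501  0.9682 -0.002 ]
 [ 0.0001 -0.002  -1.    ]]
['MotionError', 'tip_extent']
```

```bash
cat >> h.py <<'E'
def Rt(yaw,tilt=0):
    y=np.radians(yaw); M=np.array([[-np.sin(y),np.cos(y),0],[np.cos(y),np.sin(y),0],[0,0,-1.]]).T
    return M@R.from_euler('x',tilt,degrees=True).as_matrix()
def go(*wp):
    s=readout.read_state(); M=R.from_rotvec(s['tcp_rot']).as_matrix(); p=np.array(s['tool_pos'])
    for x in wp:
        d=M.T@(np.array(x[:3])-p); r=R.from_matrix(M.T@Rt(x[3],*x[4:])).as_rotvec(degrees=True)
        print('d',np.round(d,4),'r',np.round(r,2))
    print('t',s['time'],'p',np.round(p,4),'F',np.round(s['wrist_force'],2),'w',round(s['width'],3),s['grip_force'])
E
python3 -c "
from h import *
go((.32,.37,.247,79),(.397,.221,.15,82),(.397,.221,.024,82))"
```

```text
d [-0.2173 -0.2361  0.0005] r [-0.12 -0.01 -3.48]
d [-0.3291 -0.3609  0.0978] r [-0.12 -0.01 -6.48]
d [-0.3291 -0.3606  0.2238] r [-0.12 -0.01 -6.48]
t 0.1 p [0.1687 0.6529 0.2471] F [0.31 0.63 0.31] w 1.001 0.0
```

>>> jog_arm(deltas=[-0.033,-0.036,0,0,0,-0.6,1,-0.066,-0.072,0,0,0,-1.2,1,-0.099,-0.108,0,0,0,-1.8,1,-0.132,-0.144,0,0,0,-2.4,1,-0.165,-0.18,0,0,0,-3,1,-0.198,-0.216,0,0,0,-3.6,1,-0.231,-0.252,0.02,0,0,-4.2,1,-0.264,-0.288,0.04,0,0,-5,1], squeeze=40)

```text
time: 0.9
tool_pos: [0.3508, 0.3117, 0.2105]
tcp_rot: [0.258, 3.129, 0.002]
wrist_force: [0.2, 0.0, -0.9]
width: 1.006
grip_force: 0.0
```

>>> jog_arm(deltas=[-0.04,-0.04,0.02,0,0,-1,1,-0.063,-0.071,0.05,0,0,-1.5,1,-0.063,-0.071,0.058,0,0,-1.5,1,-0.063,-0.071,0.058,0,0,-1.5,1,-0.063,-0.071,0.058,0,0,-1.5,1,-0.063,-0.071,0.058,0,0,-1.5,1])

```text
time: 1.5
tool_pos: [0.4007, 0.2344, 0.1535]
tcp_rot: [0.216, 3.133, 0.002]
wrist_force: [0.5, 0.4, 0.2]
width: 0.992
grip_force: 0.0
```

```bash
python3 -c "
from h import *
c=shot('wrist','w1.png');print(px(c,(.397,.221,.035)))
go((.397,.221,.024,82))"
```

```text
(np.float64(296.35844301888284), np.float64(236.35060200731368))
d [ 0.0021 -0.0141  0.1297] r [0.09 0.1  0.13]
t 1.55 p [0.4008 0.2345 0.1537] F [ 0.31 -0.11  0.34] w 1.003 0.0
```

View pics/w1.png

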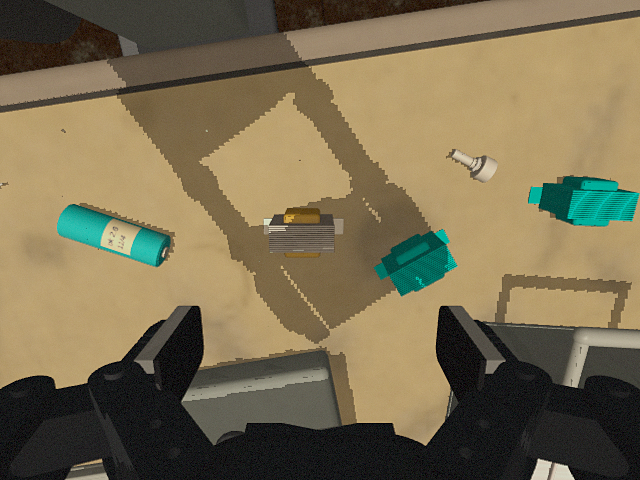

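The wrist view shows the steel transformer at (302,235), square to the jaws, with the feet at (268,226) and (340,226). The turquoise look-alike is clear of the fingers. I'll descend and grip.

>>> jog_arm(deltas=[0.002,-0.012,0.03,0,0,0,1,0.002,-0.012,0.06,0,0,0,1,0.002,-0.012,0.09,0,0,0,1,0.002,-0.012,0.115,0,0,0,1,0.002,-0.012,0.129,0,0,0,1,0.002,-0.012,0.129,0,0,0,1,0.002,-0.012,0.129,0,0,0,-1,0.002,-0.012,0.129,0,0,0,-1])

```text
time: 2.35
tool_pos: [0.398, 0.2223, 0.0249]
tcp_rot: [0.217, 3.132, 0.002]
wrist_force: [-0.8, 0.5, -0.3]
width: 0.694
grip_force: 0.0
```

>>> jog_arm(deltas=[0,0,0,0,0,0,-1,0,0,0,0,0,0,-1,0,0,0,0,0,0,-1,0,0,0,0,0,0,-1,0,0,0,0,0,0,-1,0,0,0,0,0,0,-1])

```text
time: 2.95
tool_pos: [0.3981, 0.2221, 0.025]
tcp_rot: [0.219, 3.131, 0.003]
wrist_force: [-1.1, 0.8, 6.8]
width: 0.484
grip_force: 41.2
```

>>> jog_arm(deltas=[0,0,-0.02,0,0,0,-1,0,0,-0.06,0,0,0,-1,0,0,-0.1,0,0,0,-1,0,0,-0.14,0,0,0,-1,0,0,-0.16,0,0,0,-1,0,0,-0.16,0,0,0,-1,0,0,-0.16,0,0,0,-1,0,0,-0.16,0,0,0,-1])

```text
time: 3.75
tool_pos: [0.3952, 0.2203, 0.181]
tcp_rot: [-0.219, -3.13, 0.003]
wrist_force: [-0.4, -0.2, -3.3]
width: 0.486
grip_force: 42.0
```

Run:
```python
from h import *
F=[]
for i in range(4):
    c=read_camera('scene'); F.append(readout.read_state()['wrist_force'][2])
print(F)
c=shot('wrist','w2.png')
# pan frame
o=np.array([.5531,.1478]);a=np.radians(2.5);ex=np.array([np.cos(a),np.sin(a)]);ey=np.array([-ex[1],ex[0]])
for x,y in((0,.062),(0,.02)):
    p=o+ex*x+ey*y; print(p); go((*p,.19,2.5),(*p,.14,2.5))
s=cv2.imread('pics/scene0.png');t=c['color']
b=cv2.resize(s[190:290,320:420],(600,600),interpolation=cv2.INTER_CUBIC);cv2.imwrite('pics/c2.png',b)
```

```text
[np.float64(-2.5870775340373617), np.float64(-2.6479075155170793), np.float64(-3.1151841245839926), np.float64(-2.348985726917688)]
[0.5503956  0.20974099]
d [-0.1543  0.0104 -0.0083] r [-1.500e-01 -4.000e-02  7.952e+01]
d [-0.1544  0.0105  0.0417] r [-1.500e-01 -4.000e-02  7.952e+01]
t 4.0 p [0.3961 0.2208 0.182 ] F [-0.38  0.64 -2.24] w 0.484 41.95629179477692
[0.55222761 0.16778096]
d [-0.162  -0.0308 -0.0083] r [-1.500e-01 -4.000e-02  7.952e+01]
d [-0.1621 -0.0308  0.0417] r [-1.500e-01 -4.000e-02  7.952e+01]
t 4.0 p [0.3961 0.2208 0.182 ] F [-0.38  0.64 -2.24] w 0.484 41.95629179477692
```

View pics/c2.png

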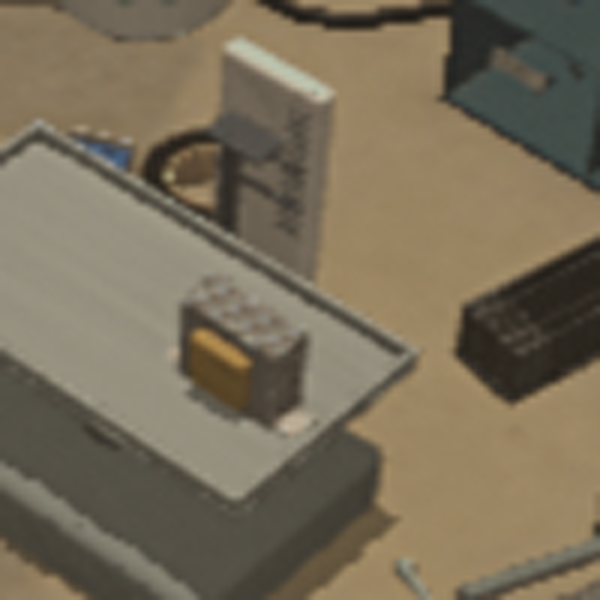

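The scene crop shows the pillar at (280,160) with its marks on the right side and the pointer block at (245,135). The pan's +y side is free. The held piece weighs about 2.6 N. Carrying it to the pan.

>>> jog_arm(deltas=[-0.019,0.001,-0.001,0,0,8,-1,-0.038,0.003,-0.002,0,0,16,-1,-0.057,0.004,-0.004,0,0,24,-1,-0.076,0.005,-0.005,0,0,32,-1,-0.095,0.006,-0.006,0,0,40,-1,-0.114,0.008,-0.008,0,0,48,-1,-0.133,0.009,-0.008,0,0,56,-1,-0.154,0.01,-0.008,0,0,64,-1])

```text
time: 4.8
tool_pos: [0.5511, 0.2096, 0.1906]
tcp_rot: [-1.853, -2.536, 0.002]
wrist_force: [0.5, 0.3, -2.7]
width: 0.484
grip_force: 41.9
```

>>> jog_arm(deltas=[0,0,0,0,0,8,-1,0,0,0,0,0,15.5,-1,0,0,0,0,0,15.5,-1,0,0,0,0,0,15.5,-1,0,0,0,0,0,15.5,-1])

```text
time: 5.3
tool_pos: [0.5505, 0.2097, 0.1911]
tcp_rot: [-2.169, -2.272, 0.001]
wrist_force: [0.9, 0.5, -3.2]
width: 0.487
grip_force: 41.9
```

Run:
```python
from h import *
c=shot('top','top1.png')
go((.5504,.2097,.13,2.5),(.5504,.2097,.105,2.5))
```

```text
d [-0.     -0.0001  0.0612] r [-0.01  0.    0.12]
d [-0.     -0.0001  0.0862] r [-0.01  0.    0.12]
t 5.35 p [0.5505 0.2097 0.1912] F [ 0.35 -0.17 -2.52] w 0.487 41.913819909095764
```

>>> jog_arm(deltas=[0,0,0.025,0,0,0,-1,0,0,0.05,0,0,0,-1,0,0,0.07,0,0,0,-1,0,0,0.078,0,0,0,-1,0,0,0.084,0,0,0,-1,0,0,0.089,0,0,0,-1,0,0,0.089,0,0,0,-1,0,0,0.089,0,0,0,-1])

```text
time: 6.15
tool_pos: [0.5513, 0.2099, 0.1034]
tcp_rot: [2.172, 2.269, 0.002]
wrist_force: [-1.5, 0.2, -1.2]
width: 0.483
grip_force: 42.0
```

>>> jog_arm(deltas=[0,0,0,0,0,0,-1,0,0,0,0,0,0,-1,0,0,0,0,0,0,-1])

```text
time: 6.45
tool_pos: [0.5512, 0.2099, 0.103]
tcp_rot: [2.172, 2.269, 0.002]
wrist_force: [-0.3, 0.6, -1.2]
width: 0.485
grip_force: 42.1
```

>>> jog_arm(deltas=[0,0,0.004,0,0,0,-1,0,0,0.007,0,0,0,-1,0,0,0.007,0,0,0,-1,0,0,0.007,0,0,0,0.1,0,0,0.007,0,0,0,0.3,0,0,0.007,0,0,0,0.3,0,0,0.007,0,0,0,0.3,0,0,0.007,0,0,0,0.3])

```text
time: 7.25
tool_pos: [0.5506, 0.2097, 0.0954]
tcp_rot: [-2.172, -2.27, 0.0]
wrist_force: [0.9, 0.1, 0.4]
width: 0.646
grip_force: 0.0
```

>>> jog_arm(deltas=[0,0,-0.02,0,0,0,0.3,0,0,-0.05,0,0,0,0.3,0,0,-0.09,0,0,0,0.3,0,0,-0.13,0,0,0,0.3,-0.04,0,-0.13,0,0,0,0.3,-0.08,0,-0.13,0,0,0,0.3,-0.12,0,-0.13,0,0,0,0.3,-0.12,0,-0.13,0,0,0,0.3])

```text
time: 8.05
tool_pos: [0.5559, 0.0858, 0.2256]
tcp_rot: [2.176, 2.264, -0.002]
wrist_force: [0.1, 0.1, 0.1]
width: 0.653
grip_force: 0.0
```

>>> jog_arm(deltas=[0,-0.04,0,0,0,0,1,0,-0.08,0,0,0,0,1,0,-0.1,0,0,0,0,1,0,-0.1,0,0,0,0,1,0,-0.1,0,0,0,0,1,0,-0.1,0,0,0,0,1])

```text
time: 8.65
tool_pos: [0.4572, 0.0858, 0.2258]
tcp_rot: [2.171, 2.269, 0.002]
wrist_force: [0.4, 0.5, -0.2]
width: 0.997
grip_force: 0.0
```

Run:
```python
from h import *
t=shot('top','top2.png');s=shot('scene','sc2.png')
print(readout.read_state()['tool_pos'])
f=lambda i,x,y,w,h:cv2.resize(i[y:y+h,x:x+w],(400,600),interpolation=cv2.INTER_CUBIC)
s0=cv2.imread('pics/scene0.png')
cv2.imwrite('pics/c3.png',np.hstack([f(s['color'],340,190,60,90),cv2.resize(t['color'][160:260,250:390],(400,600))]))
np.save('pics/s0.npy',s0)
```

```text
[0.45712196 0.08568303 0.22557793]
```

View pics/c3.png

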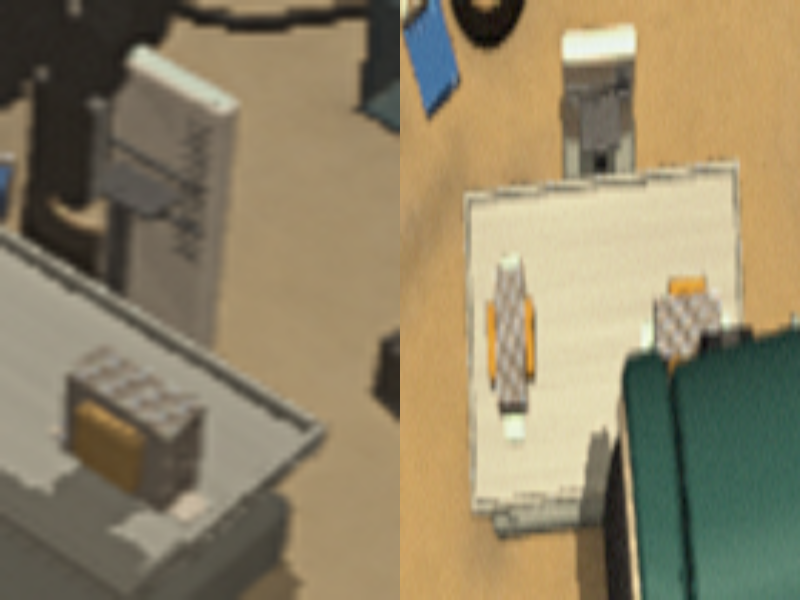

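The new transformer stands upright on the pan (crop right half, (512,340)). The pointer at (140,195) is now below a dark line at (145,160), probably the upper mark. I'll measure the sink numerically.

Run:
```python
from h import *
np.set_printoptions(precision=2,suppress=True)
c=load('sc2.png');a=cv2.imread('pics/scene0.png');b=cv2.imread('pics/sc2.png')
o=np.array([.5531,.1478]);an=np.radians(2.5);ex=np.array([np.cos(an),np.sin(an)]);ey=np.array([-ex[1],ex[0]])
W=lambda x,y,z:(*(o+ex*x+ey*y),z)
def sh(x,y,w_,h):
    A=cv2.resize(a,None,fx=8,fy=8,interpolation=cv2.INTER_CUBIC);B=cv2.resize(b,None,fx=8,fy=8,interpolation=cv2.INTER_CUBIC)
    t=A[y*8:(y+h)*8,x*8:(x+w_)*8]; r=cv2.matchTemplate(B[(y-4)*8:(y+h+16)*8,(x-6)*8:(x+w_+6)*8],t,cv2.TM_CCOEFF_NORMED);_,m,_,l=cv2.minMaxLoc(r);return m,l[0]/8-6,l[1]/8-4
print('transf shift',sh(348,234,26,28))
p0=np.array(px(c,W(0,-.05,.1)));p1=np.array(px(c,W(0,-.05,.09)));print('px per 10mm sink',p1-p0)
for n,z in(('pillar top',.155),('up mark',.12),('lo mark',.102)):
    print(n,[np.array(px(c,W(.071,y,z))) for y in(.023,-.023)])
P=lambda s:np.array(px(c,W(.053,-.093,.107-s)))  # rear right rim? 
for s in(.012,.025,.03): print('rear right corner',s,np.array(px(c,W(.05,-.09,.107-s))),'front right',np.array(px(c,W(-.05,-.09,.107-s))))
v=cv2.resize(b[200:260,345:385],(533,800),interpolation=cv2.INTER_CUBIC)[:600]
cv2.imwrite('pics/c4.png',cv2.convertScaleAbs(v,alpha=1.6))
```

```text
transf shift (0.8805248141288757, -0.5, 5.5)
px per 10mm sink [-0.29  3.43]
pillar top [array([356.76, 197.9 ]), array([373.59, 207.46])]
up mark [array([355.87, 210.44]), array([372.33, 220.04])]
lo mark [array([355.43, 216.69]), array([371.7 , 226.31])]
rear right corner 0.012 [390.11 248.48] front right [359.34 274.02]
rear right corner 0.025 [389.51 252.9 ] front right [358.96 278.45]
rear right corner 0.03 [389.28 254.58] front right [358.81 280.14]
```

View pics/c4.png

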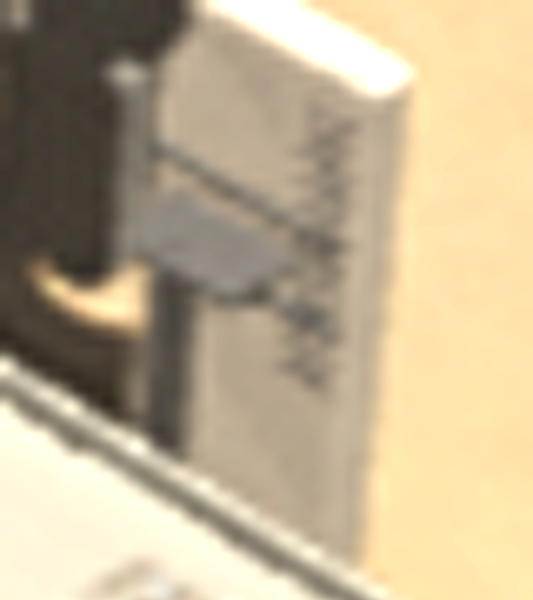

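The pan sank about 16 mm more and now stands near 0.029 m. The upper-mark line matches its projection to within 0.2 px and lies above the pointer, so the reading is between the marks and I stop adding. Now to the lid handle.

```bash
python3 -c "
from h import *
go((.463,.409,.2,-10.5))"
```

```text
d [0.3227 0.0201 0.0256] r [ 3.000e-02 -1.000e-02  1.302e+01]
t 8.75 p [0.4571 0.0857 0.2256] F [ 0.39 -0.66  0.36] w 1.002 0.0
```

>>> jog_arm(deltas=[0.04,0.003,0,0,0,2,-0.15,0.08,0.005,0,0,0,4,-0.15,0.12,0.008,0,0,0,6,-0.15,0.16,0.01,0,0,0,8,-0.15,0.2,0.013,0.005,0,0,10,-0.15,0.24,0.015,0.01,0,0,11,-0.15,0.28,0.018,0.02,0,0,12,-0.15,0.323,0.02,0.026,0,0,13,-0.15])

```text
time: 9.55
tool_pos: [0.4622, 0.4108, 0.1982]
tcp_rot: [2.416, 2.008, -0.001]
wrist_force: [1.5, 0.6, -0.6]
width: 0.425
grip_force: 0.0
```

>>> jog_arm(deltas=[0,0,0,0,0,0,-0.15,0,0,0,0,0,0,-0.15,0,0,0,0,0,0,-0.15,0,0,0,0,0,0,-0.15])

```text
time: 9.95
tool_pos: [0.4623, 0.408, 0.1996]
tcp_rot: [2.416, 2.008, 0.0]
wrist_force: [-0.2, 0.8, 0.8]
width: 0.425
grip_force: 0.0
```

Run:
```python
from h import *
c=shot('wrist','w3.png')
v=np.array([np.cos(np.radians(79.5)),np.sin(np.radians(79.5)),0])
for k in(-.045,0,.045): print(px(c,np.array([.463,.409,.09])+k*v))
go((.463,.409,.088,-10.5))
s=shot('scene','sc3.png'); b=cv2.imread('pics/scene0.png')
print('scene handle',[px(s,np.array([.463,.409,.09])+k*v) for k in(-.045,.045)])
cv2.imwrite('pics/c5.png',np.hstack([cv2.resize(c['color'],(400,300)),cv2.resize(b[165:240,215:315],(400,300))]))
```

```text
(np.float64(318.78382389842074), np.float64(310.170397701181))
(np.float64(318.7009086617202), np.float64(244.33388093631487))
(np.float64(318.60915908230135), np.float64(171.48270226339451))
d [0.0011 0.0005 0.1118] r [ 0.02 -0.01 -0.06]
t 10.0 p [0.4623 0.408  0.1998] F [-0.09 -0.03 -0.06] w 0.426 0.0
scene handle [(np.float64(241.32400240187178), np.float64(214.68108050993504)), (np.float64(223.14440139355042), np.float64(193.6911195993431))]
```

View pics/c5.png

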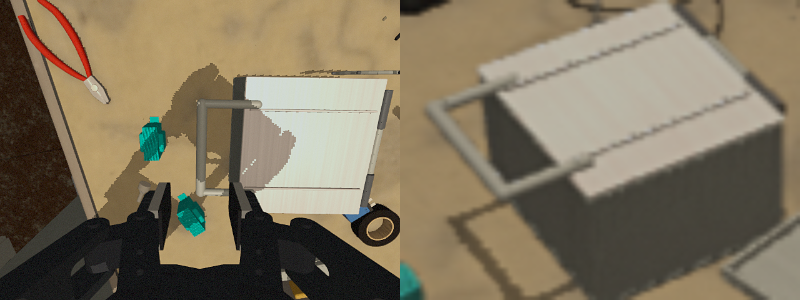

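The wrist view shows the bar at (322,235) full-resolution, upright and centred between the fingers, about 2 mm toward the hinge from my estimate. I'll descend with that correction and grip.

>>> jog_arm(deltas=[0.003,0.002,0.03,0,0,0,-0.15,0.003,0.002,0.06,0,0,0,-0.15,0.003,0.002,0.085,0,0,0,-0.15,0.003,0.002,0.105,0,0,0,-0.15,0.003,0.002,0.112,0,0,0,-0.15,0.003,0.002,0.112,0,0,0,-0.15,0.003,0.002,0.112,0,0,0,-1,0.003,0.002,0.112,0,0,0,-1], squeeze=30)

```text
time: 10.85
tool_pos: [0.4646, 0.4123, 0.0891]
tcp_rot: [-2.415, -2.008, -0.003]
wrist_force: [-2.0, 1.4, 1.0]
width: 0.101
grip_force: 32.0
```

>>> jog_arm(deltas=[0,0,0,0,0,0,-1,0,0,0,0,0,0,-1,0,0,0,0,0,0,-1,0,0,0,0,0,0,-1,0,0,0,0,0,0,-1,0,0,0,0,0,0,-1])

```text
time: 11.45
tool_pos: [0.4646, 0.4123, 0.0881]
tcp_rot: [-2.415, -2.009, -0.002]
wrist_force: [-3.4, 2.3, 5.0]
width: 0.103
grip_force: 29.6
```

Run:
```python
from h import *
s=readout.read_state();p=s['tool_pos'];ex=np.array([np.cos(np.radians(-10.5)),np.sin(np.radians(-10.5)),0])
r=.173;t0=np.arcsin(.003/r);h=p+ex*r*np.cos(t0)
for a in(10,20,30,40,50,60):
    t=t0+np.radians(a); q=h-ex*r*np.cos(t); q[2]=p[2]+r*(np.sin(t)-np.sin(t0)); print(a);go((*q,-10.5))
```

```text
10
d [ 0.      0.0032 -0.03  ] r [ 0.03 -0.08  0.01]
t 11.45 p [0.4646 0.4123 0.0881] F [-3.36  2.29  5.05] w 0.103 29.596097767353058
20
d [ 0.0001  0.0115 -0.059 ] r [ 0.03 -0.08  0.01]
t 11.45 p [0.4646 0.4123 0.0881] F [-3.36  2.29  5.05] w 0.103 29.596097767353058
30
d [ 0.0001  0.0247 -0.0861] r [ 0.03 -0.08  0.01]
t 11.45 p [0.4646 0.4123 0.0881] F [-3.36  2.29  5.05] w 0.103 29.596097767353058
40
d [ 0.0002  0.0424 -0.1105] r [ 0.03 -0.08  0.01]
t 11.45 p [0.4646 0.4123 0.0881] F [-3.36  2.29  5.05] w 0.103 29.596097767353058
50
d [ 0.0002  0.0641 -0.1314] r [ 0.03 -0.08  0.01]
t 11.45 p [0.4646 0.4123 0.0881] F [-3.36  2.29  5.05] w 0.103 29.596097767353058
60
d [ 0.0002  0.0892 -0.1483] r [ 0.03 -0.08  0.01]
t 11.45 p [0.4646 0.4123 0.0881] F [-3.36  2.29  5.05] w 0.103 29.596097767353058
```

>>> jog_arm(deltas=[0,0.0005,-0.01,0,0,0,-1,0,0.0015,-0.02,0,0,0,-1,0,0.0032,-0.03,0,0,0,-1,0,0.005,-0.04,0,0,0,-1,0,0.008,-0.05,0,0,0,-1,0,0.0115,-0.059,0,0,0,-1,0,0.0115,-0.059,0,0,0,-1,0,0.0115,-0.059,0,0,0,-1])

```text
time: 12.25
tool_pos: [0.4749, 0.4101, 0.1457]
tcp_rot: [-2.414, -2.007, 0.001]
wrist_force: [-3.1, 5.7, -1.8]
width: 0.107
grip_force: 29.3
```

Run:
```python
from h import *
p=np.array([.4646,.4123,.0881]);ex=np.array([np.cos(np.radians(-10.5)),np.sin(np.radians(-10.5)),0])
r=.173;t0=np.arcsin(.003/r);h=p+ex*r*np.cos(t0)
for a in(20,30,40,50,60):
    t=t0+np.radians(a); q=h-ex*r*np.cos(t); q[2]=p[2]+r*(np.sin(t)-np.sin(t0)); print(a);go((*q,-10.5))
```

```text
20
d [ 0.0003  0.0009 -0.0014] r [-0.1  -0.05 -0.01]
t 12.25 p [0.4749 0.4101 0.1457] F [-3.13  5.69 -1.79] w 0.107 29.32180881500244
30
d [ 0.0003  0.0141 -0.0285] r [-0.1  -0.05 -0.01]
t 12.25 p [0.4749 0.4101 0.1457] F [-3.13  5.69 -1.79] w 0.107 29.32180881500244
40
d [ 0.0003  0.0318 -0.053 ] r [-0.1  -0.05 -0.01]
t 12.25 p [0.4749 0.4101 0.1457] F [-3.13  5.69 -1.79] w 0.107 29.32180881500244
50
d [ 0.0003  0.0534 -0.0739] r [-0.1  -0.05 -0.01]
t 12.25 p [0.4749 0.4101 0.1457] F [-3.13  5.69 -1.79] w 0.107 29.32180881500244
60
d [ 0.0003  0.0784 -0.0909] r [-0.1  -0.05 -0.01]
t 12.25 p [0.4749 0.4101 0.1457] F [-3.13  5.69 -1.79] w 0.107 29.32180881500244
```

>>> jog_arm(deltas=[0,0.006,-0.014,0,0,0,-1,0,0.0132,-0.027,0,0,0,-1,0,0.0215,-0.039,0,0,0,-1,0,0.031,-0.0515,0,0,0,-1,0,0.0415,-0.0625,0,0,0,-1,0,0.0526,-0.0724,0,0,0,-1,0,0.0645,-0.081,0,0,0,-1,0,0.0777,-0.0893,0,0,0,-1])

```text
time: 13.05
tool_pos: [0.5491, 0.3954, 0.2377]
tcp_rot: [-2.412, -2.008, 0.008]
wrist_force: [-10.0, -0.2, 10.0]
width: 0.102
grip_force: 30.2
```

>>> jog_arm(deltas=[0,0,0,0,0,0,-1,0,0,0,0,0,0,-1,0,0,0,0,0,0,-1,0,0,0,0,0,0,-1,0,0,0,0,0,0,-1,0,0,0,0,0,0,-1,0,0,0,0,0,0,-1,0,0,0,0,0,0,-1])

```text
time: 13.85
tool_pos: [0.5497, 0.3953, 0.238]
tcp_rot: [-2.413, -2.008, 0.005]
wrist_force: [-11.5, -1.4, 14.4]
width: 0.1
grip_force: 30.5
```

Run:
```python
from h import *
s=readout.read_state();p=s['tool_pos'];ex=np.array([np.cos(np.radians(-10.5)),np.sin(np.radians(-10.5)),0])
p0=np.array([.4646,.4123,.0881]);h=p0+ex*.173;d=h-p
print(p,'ang from xy',np.degrees(np.arccos(d@ex/.173)),'from z',np.degrees(np.arcsin((p[2]+.002-.087)/.173))-1,s['wrist_force'],s['width'])
c=shot('scene','sc4.png');t=shot('top','top4.png')
cv2.imwrite('pics/c6.png',np.hstack([cv2.resize(c['color'][140:300,195:408],(400,300)),cv2.resize(t['color'][130:310,130:370],(400,300))]))
```

```text
[0.54972274 0.39530129 0.23800099] ang from xy 60.11279608490408 from z 61.17762722553978 [-11.52673892  -1.39005366  14.38527957] 0.10003365720853429
```

View pics/c6.png

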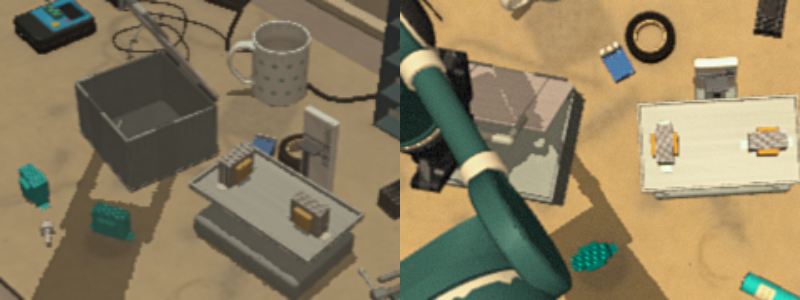

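The box is open, the lid is raised with the hand out of the crop above, and both transformers stand upright on the pan. There is an 18 N radial push on the handle, so I'll relax it slightly and check the angle with an overlay.

>>> jog_arm(deltas=[0,-0.0005,-0.001,0,0,0,-1,0,-0.001,-0.0015,0,0,0,-1,0,-0.001,-0.0015,0,0,0,-1,0,-0.001,-0.0015,0,0,0,-1,0,-0.001,-0.0015,0,0,0,-1,0,-0.001,-0.0015,0,0,0,-1])

```text
time: 14.55
tool_pos: [0.5493, 0.3953, 0.2379]
tcp_rot: [-2.414, -2.008, 0.005]
wrist_force: [-7.6, 0.1, 8.4]
width: 0.1
grip_force: 29.9
```

Run:
```python
from h import *
s=readout.read_state();print(s['tool_pos'],s['wrist_force'],s['grip_force'],s['width'])
c=shot('scene','sc5.png');i=cv2.resize(c['color'],None,fx=4,fy=4,interpolation=cv2.INTER_CUBIC)
a0=np.radians(-10.5);ex=np.array([np.cos(a0),np.sin(a0),0]);ey=np.array([-ex[1],ex[0],0]);ez=np.array([0,0,1.])
h=np.array([.4646,.4123,0])+ex*.173+ez*.087
for a,col in((54,(255,0,0)),(60,(0,255,0)),(66,(0,0,255))):
    t=np.radians(a); u=-ex*np.cos(t)+ez*np.sin(t)
    L=[h+ey*y+u*d for y,d in((-.07,0),(-.07,.133))]+[h-ey*.045+u*.173,h+ey*.045+u*.173,h+ey*.045+u*.133]
    P=np.array([px(c,x) for x in L]);print(a,P.round(1).tolist())
    cv2.polylines(i,[np.int32(P[:2]*4),np.int32(P[2:]*4)],False,col,1)
cv2.imwrite('pics/c7.png',i[4*70:4*215,4*200:4*350][:600])
```

```text
[0.54930077 0.39534971 0.23787347] [-7.61722978  0.05603174  8.4415584 ] 29.877953231334686 0.10027460710826867
54 [[311.6, 194.0], [281.1, 167.2], [264.9, 152.5], [244.7, 133.2], [255.1, 142.4]]
60 [[311.6, 194.0], [285.7, 162.6], [270.9, 146.3], [250.4, 127.3], [259.4, 138.0]]
66 [[311.6, 194.0], [290.5, 158.3], [277.2, 140.7], [256.5, 122.0], [263.9, 134.0]]
```

View pics/c7.png

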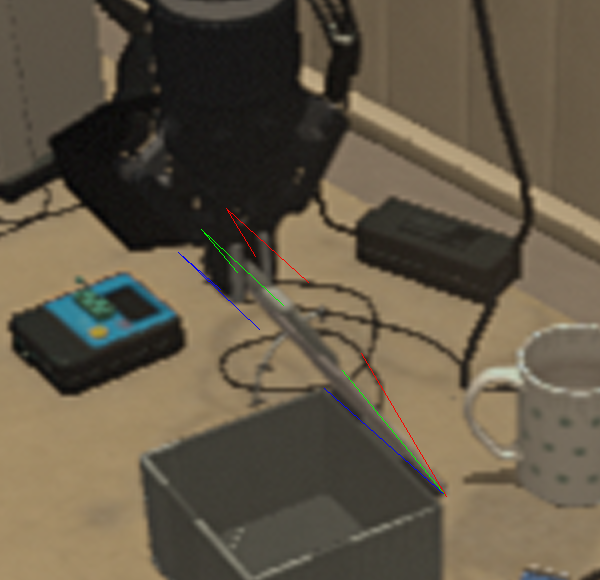

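The lid edge and handle end lie on the green 60° line in the overlay, and the fingers hold the bar firmly. Handing in.

```bash
python3 -c "
from h import *
print(finish_job())"
```

```text
the job is handed in; nothing more can be done
None
```

I handed the job in with one more transformer on the pan, the pointer measured at about 29 mm (marks at 25 and 43), and the lid held by its handle at about 60°; the hand-in returned no verdict.

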